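Fit the spare control card

TASK

Lift the spare circuit card off the two screws it hangs from on the wooden stand, and slide it down the two upright guides of the metal card frame until it rests on the contact strip. Then swing both of the frame's levers over fully home, so that they press the card down and lock it seated. Do not force the card, and leave the jar, the spool and the pink box where they stand.

Things in the scene. Friction and masses are not known exactly. Their poses are not given: they have to be found in the camera images.
- card_center (a point): centre (half-way up) of the loose circuit card: an upright dark board 130 wide (its y) x 100 tall (its z) x 5 mm thick (its x), 0.15-0.28 kg. x points to the stand's panel, away from the robot, at the start. A black edge connector protrudes 3.4 mm from the front (-x) face along the lower edge (96 mm long, 12 mm tall).
- card_rail (a point): centre of the card's grey aluminium stiffener rail, 43 mm above the card's centre; 70 mm long (y), 12 mm thick (x), 14 mm tall, flush with the card's top edge. Grip the card here from above, fingers closing along the card's x; below the rail, 24 mm of bare board stands free before the stand's panel begins.
- card_keyholes (a point): point between the card's two keyhole slots, 4 mm above the card's centre; slots at y = +-32 mm from it. Narrow part 7.5 mm wide, from 2.5 mm above to 8 mm below this point; it opens downward into a 20 x 20 mm hole whose centre is 18 mm below this point. At the start the screw shanks bear on the tops of the narrow parts.
- stand: fixed wooden stand; origin on the bench under the panel's front face, where the screws are; x away from the robot, yaw varies. Panel 140 mm wide, 10 thick, top at z = 112 mm. Two screws stick out to -x at y = +-32, z = 104 mm: shank 5 mm dia., head 12 mm dia., 9 to 12.5 mm from the panel. Raise the card 18 mm (+-3) to bring the heads to the large holes, then pull it 20 mm or more to -x.
- frame: fixed card frame, left or right of the stand, yaw varies; origin under the centre of its 100 x 190 mm base; x away from the robot, y left along the card's width. Two upright channel guides face each other at y = +-58 to +-66.5 mm and take the card's side edges: slot 7 mm wide, 133 mm between channel bottoms. The guides do not shift below 90 N. Seated, the card's centre is 72 mm above this origin.
- guide_zone (a point): fixed point of the frame, 95 mm above its origin, at the height of the guides' front lips (square-edged on top). Both guides are clamped together at a place along x that differs each time: the slot's middle is within 9 mm of this point in x, is not reported, and must be seen or felt. Outside the slot, feet 50 mm tall stop a card. The rear (+x) lips reach 17 mm higher; their inner faces are 3.5 mm behind the slot's middle.
- contact_strip_top (a point): top of the sprung black contact strip between the guides (34 mm wide in x, 100 mm long in y), 30 mm above the frame's origin, moves with it. It goes down under 4 N at first, 8 N after 8 mm; the card's weight alone does not depress it. A card resting on it has its centre 80 mm above the frame's origin.
- lever_left_pivot (a point): pivot of the lever on the frame's +y side: frame x = 0, y = +80, z = 132 mm; the lever turns about the frame's x. Steel bar 28 mm wide (x), 8 mm thick, 72 mm long from the pivot. A nose on its inner face, 22 to 38 mm from the pivot, meets the card's top about 0.25 rad before home and presses the card down.
- lever_right_pivot (a point): pivot of the mirror-image lever on the frame's -y side: frame x = 0, y = -80, z = 132 mm.
- lever_left (a joint): angle of the +y lever (rad): 0 upright, negative leaning outward (-0.45 to -0.15 at the start), 1.57 fully home, lying level over the card's top. Push its outer face inward, then down. Stiff hinge (0.32 N m, stays where it is left): about 5 N near the tip, up to 10 N at the end.
- lever_right (a joint): angle of the -y lever, same values: 0 upright, negative leaning outward, 1.57 fully home.
- flux_jar: bystander: amber jar with black cap, 56 mm dia., 78 mm tall, origin under its centre
- copper_spool: bystander: spool of copper wire standing upright, 48 mm dia., 30 mm tall, origin under its centre
- pink_box: bystander: pink box 66 x 96 x 36 mm, origin under its centre (part of the room: a bow saw hangs above it, from z = 0.24 m up, at x 0.58 to 0.70, y -0.10 to -0.25 m; keep the arm clear of it)

How it is judged (in metres and radians):
On the way, in this order (a step that is already met when the one before it is completed fails the run):
1. the card is off the screws, clear in front of the stand or away from it (distance between card_center and stand above 0.15 m), for 0.1 s.
2. the card stands in the two guides, down on the contact strip (x of card_center in the frame of frame between -0.013 and 0.013 m and y of card_center in the frame of frame between -0.004 and 0.004 m and angle between the z axis of card_center and the z axis of frame, either way round below 0.06 rad and angle between the x axis of card_center and the x axis of frame, either way round below 0.1 rad and z of card_center in the frame of frame below 0.084 m), for 0.2 s.
At the end, for the whole second after the job is handed in: The card stands at rest in both guides of the frame (centre within 13 mm of the frame's middle in x and 4 mm in y, upright within 0.06 rad), pressed down on the contact strip (centre no more than 75.5 mm above the frame's origin; nominal 72), and both levers are home (above 1.45 rad) (x of card_center in the frame of frame between -0.013 and 0.013 m and y of card_center in the frame of frame between -0.004 and 0.004 m and angle between the z axis of card_center and the z axis of frame, either way round below 0.06 rad and angle between the x axis of card_center and the x axis of frame, either way round below 0.1 rad and z of card_center in the frame of frame below 0.0755 m and value of joint each of lever_left, lever_right above 1.45 rad and linear speed of card below 0.02 m/s); the robot touches nothing.
It fails at once if jar, spool or pink box moved more than 30 mm (distance of any of flux_jar, copper_spool, pink_box from where it was at the start of the episode above 0.03 m).
It fails at once if the card is forced: more than 60 N between card and frame (contact force between card and frame above 60 N).
It also fails if it takes over 67 s, if anything falls off the work surface, if the arm or the gripper's body presses on something with over 40 N, if the wrist force passes 120 N, or if a joint passes its speed limit or range.

ROBOT

A 7-joint arm with a two-finger parallel gripper is mounted at the origin on a cart in front of the work surface, level with it; the furniture and walls round the work are solid. World frame = base frame: x ahead of the robot, y to its left, z up, the work surface at z = 0. Lengths are in m, angles in degrees, forces in N, time in s.
With the tool pointing down it reaches from about 0.425 to 0.925 m from the base axis. Payload 6.8 kg.
Tool frame: the origin (TCP) lies between the finger pads; the fingertips stand 25 mm ahead of it and the grasp point (between the pads) lies 6 mm ahead of it (ctrl.tip_reach is the distance from the TCP to the fingertips, in m); y points along the fingers, x is the direction in which the jaws open and shut, and the axes are right-handed (so a half turn about y gives the same grasp; the last joint's range is limited). The gripper opens to 88 mm and grips with 3 to 60 N. Pads are 20 mm wide; open, the fingers measure 115 mm over their backs; the gripper's body (75 mm by 178 mm) begins 61 mm behind the grasp point.
Start: joints at [-80.105, 27.33, 1.283, 89.118, -0.659, 63.558, -4.761], TCP at [0.187, 0.649, 0.248] pointing down, gripper open.
Joint ranges: [-169.35, 169.35], [-19.33, 120.38], [-80.79, 83.38], [13.8, 139.57], [-78.32, 258.32], [9.67, 109.79], [-169.56, 169.56]. Speed limits (degrees/s): [136.94, 136.94, 180, 180, 180, 180, 180].

INTERFACE

Orientations are given as [roll, pitch, yaw] about the fixed x, y, z axes, in that order (R = Rz(yaw) Ry(pitch) Rx(roll)).
In Python, from workcell import ctrl gives the robot as it stands.
- The arm moves only by the tool apply_moves, never from a script. Its argument "steps" is a list of rows, each a list of 7 numbers: the turn, a rotation vector about the tool's x, y, z in rad, then the shift along the tool's x, y, z in cm, then the closure in counts, from 0 (fully open) to 255 (shut). In form: [[ax, ay, az, tx, ty, tz, fingers], ...]. A call has 1 to 12 rows; each row is the pose to reach, as a shift and turn from the pose commanded when the call began, along the tool's axes at that moment; what a row does not reach only later rows make up. A row lasts 1/12 s, in which the tool goes at most 41.7 mm and 7.16 degrees, less where a joint would pass 70% of its speed; a pose out of reach is approached as far as the arm can. A call with a gripper value outside its range is refused whole. The fingers move at their own pace and stop on an object; the grip force is fixed at half the most. Time passes only in rows, so rows that repeat a pose let the fingers close. It gives the time, the measured TCP pose, the force and the opening at its end, in the units of the state.
- ctrl.get_state(): the state, without advancing time (a new reading comes with each control period).
- ctrl.capture(name): name is "scene" or "top"; returns (picture, depth): 420x560x3 uint8, red, green, blue; 420x560 float32, m along the optical axis (not along the pixel's ray), 0 where there is no reading.
- ctrl.camera_info(name): a dict with "fx", "fy", "cx", "cy" (pixels), "R" (3x3) and "t" (3): a world point X has camera coordinates R X + t. Camera axes: x right, y down, z forward; pixel columns grow to the right and rows downward; lengths in m; the calibration is good to about 2 mm. A picture is of the moment at which its call begins. camera_info takes no time and is no camera call.
- ctrl.hand_in(): hands the job in, once; it reports no verdict.
The state is a dict: "t": time; "joints": joint angles; "qd": joint speeds; "joint_torque": joint torques, N m; "tool_pos": TCP position; "tcp_rot": TCP orientation; "contact_force": force on the tool from outside, world axes, zero at the start; "wrist_torque": the same for the moment, N m; "finger_gap": finger opening in m.
Only numpy, scipy, OpenCV 4.12 (cv2) and the standard library are available. Lean on these libraries where they do the work, as an engineer would, in place of code of your own. Each camera call takes 0.05 s, during which the arm holds its last target.

## Working session

There is one attempt and no reset: what is moved stays moved. The work goes in short steps, Python scripts to look and compute and a tool call to move; the robot and the scene stay as the last step left them, time stands still between calls to the robot, and variables do not carry over. Pictures are saved under pics/ and viewed, and the job is handed in when it is done.

Besides the shell and the picture viewer there is one more tool, called after "Request:" as name(argument=value, ...) on one line, values as JSON. apply_moves: Moves the arm, as the interface text tells. Its arguments: {"type":"object","properties":{"steps":{"type":"array","items":{"type":"array","items":{"type":"number"}}}},"required":["steps"]}

```bash
ls; mkdir -p pics; python3 - <<'E'
from workcell import ctrl
import cv2,numpy as np
s=ctrl.get_state();print(s)
for n in("scene","top"):
    p,d=ctrl.capture(n);cv2.imwrite(f"pics/{n}0.png",p[:,:,::-1]);np.save(f"pics/{n}0.npy",d);print(n,ctrl.camera_info(n),(d>0).mean())
E
```

```text
pics
{'t': 0.0, 'joints': array([-80.10538909,  27.37369533,   1.27962646,  89.17737451,
        -0.65969822,  63.55941106,  -4.76313955]), 'qd': array([ 0.048784  ,  0.02447034, -0.08058693,  0.0629103 ,  0.00755154,
       -0.02709879, -0.08879743]), 'joint_torque': array([-1.07213668e-04, -5.82864618e+01,  1.53493188e+00, -2.72597855e+01,
       -5.42191684e-02,  1.73402962e-02,  1.71961783e-04]), 'tool_pos': array([0.18690382, 0.64802288, 0.24671306]), 'tcp_rot': array([-90.00673495,   0.10293369,  73.9110462 ]), 'contact_force': array([-0.27090893,  0.26031821,  0.16705626]), 'wrist_torque': array([-0.02599895, -0.0370075 , -0.03628053]), 'finger_gap': 0.08766188585225514}
scene {'fx': 392.81739868926434, 'fy': 392.81739868926434, 'cx': 272.88787318293635, 'cy': 213.9282066821306, 'R': array([[-0.49592031, -0.86812266,  0.0206422 ],
       [-0.38634874,  0.19929043, -0.90056536],
       [ 0.7776874 , -0.45458374, -0.43423027]]), 't': array([0.36797028, 0.30539531, 0.48573248])} 0.9960459183673469
top {'fx': 404.30485096341044, 'fy': 404.30485096341044, 'cx': 276.5865056227397, 'cy': 214.7028832039675, 'R': array([[ 1.60757172e-02, -9.99869293e-01,  1.72269077e-03],
       [-9.95070069e-01, -1.61671396e-02, -9.78477489e-02],
       [ 9.78628105e-02, -1.41225284e-04, -9.95199905e-01]]), 't': array([0.09411517, 0.60021716, 0.91582764])} 0.9678954081632654
```

View pics/scene0.png

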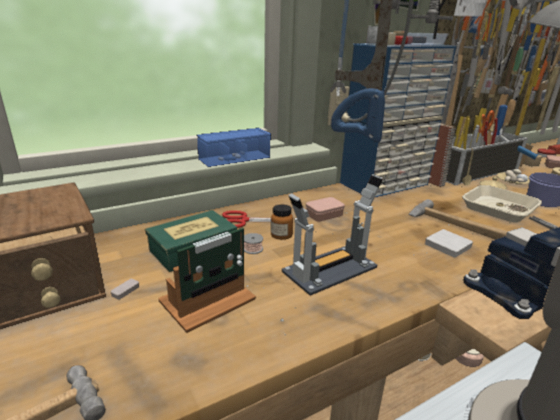

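View pics/top0.png

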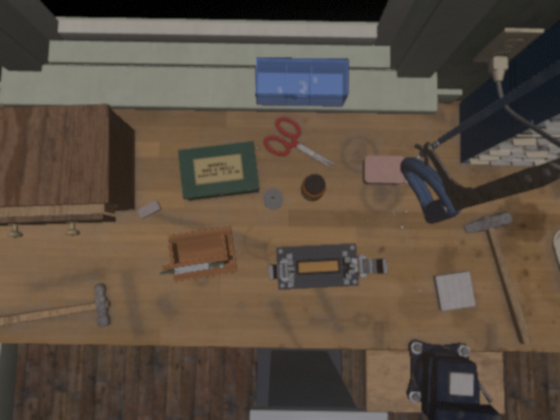

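```bash
cat > h.py <<'E'
import numpy as np,cv2
from workcell import ctrl
def cloud(n,d):
    c=ctrl.camera_info(n);v,u=np.mgrid[:420,:560]
    P=np.stack([(u-c['cx'])/c['fx']*d,(v-c['cy'])/c['fy']*d,d],-1)
    X=(P-c['t'])@c['R'];X[d<=0]=np.nan;return X
def proj(n,X):
    c=ctrl.camera_info(n);p=np.asarray(X)@c['R'].T+c['t'];return np.stack([c['cx']+c['fx']*p[...,0]/p[...,2],c['cy']+c['fy']*p[...,1]/p[...,2]],-1)
E
python3 - <<'E'
from h import *
for n,(a,b,c,d) in {"scene":(150,180,400,330),"top":(150,210,400,310)}.items():
    im=cv2.imread(f"pics/{n}0.png")[b:d,a:c];k=800/(c-a)
    cv2.imwrite(f"pics/{n}0z.png",cv2.resize(im,None,fx=3.2,fy=3.2,interpolation=cv2.INTER_CUBIC))
    X=cloud(n,np.load(f"pics/{n}0.npy"))
    c_=ctrl.camera_info(n);print(-c_['R'].T@c_['t'])
    for (u,v) in [(320,266),(315,187),(385,170),(273,198),(190,270),(300,240),(350,150)] if n=="top" else [(334,262),(282,215),(325,207),(212,243),(220,262),(200,310)]:
        print(n,u,v,X[v,u].round(3))
E
```

```text
[-0.077275    0.47938706  0.47835247]
scene 334 262 [0.465 0.01  0.029]
scene 282 215 [0.644 0.032 0.067]
scene 325 207 [ 0.687 -0.13   0.037]
scene 212 243 [0.47  0.277 0.144]
scene 220 262 [0.478 0.261 0.097]
scene 200 310 [0.474 0.305 0.01 ]
[0.50611969 0.103936   0.96999934]
top 320 266 [0.481 0.002 0.032]
top 315 187 [0.658 0.019 0.075]
top 385 170 [ 0.708 -0.15   0.033]
top 273 198 [ 0.642  0.113 -0.   ]
top 190 270 [0.472 0.276 0.149]
top 300 240 [ 0.542  0.047 -0.002]
top 350 150 [ 0.764 -0.073  0.001]
```

View pics/scene0z.png

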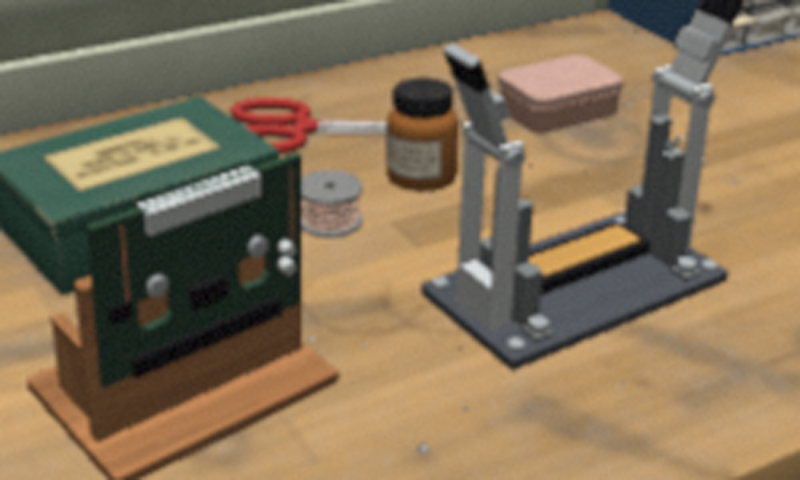

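View pics/top0z.png

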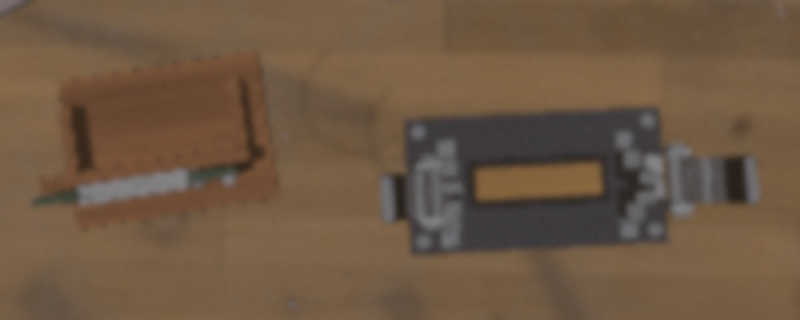

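```bash
cat >> h.py <<'E'
def rect(P):
    r=cv2.minAreaRect(P.astype(np.float32)*1000);b=cv2.boxPoints(r);return np.round(b,1),np.round(r[0],1),np.round(r[1],1),r[2]
E
python3 - <<'E'
from h import *
T=cloud("top",np.load("pics/top0.npy"));S=cloud("scene",np.load("pics/scene0.npy"))
im=cv2.imread("pics/top0.png").astype(int)
# frame base
m=(im.max(-1)<85);roi=np.zeros_like(m);roi[235:300,265:368]=1
hz=T[...,2];print("base z hist",np.histogram(hz[m&roi],bins=np.arange(-.005,.17,.005)))
mm=(m&roi&(abs(hz-.008)<.008)).astype(np.uint8)
mm=cv2.morphologyEx(mm,cv2.MORPH_OPEN,np.ones((3,3)))
print(mm.sum(),rect(T[mm>0][:,:2]))
# pixel rectangle, undo
c=ctrl.camera_info("top")
cs=cv2.findContours(mm,cv2.RETR_EXTERNAL,cv2.CHAIN_APPROX_NONE)[0];k=max(cs,key=cv2.contourArea);print(cv2.minAreaRect(k))
# orange strip
hsv=cv2.cvtColor(cv2.imread("pics/top0.png"),cv2.COLOR_BGR2HSV)
o=((hsv[...,1]>130)&(hsv[...,2]>110)&(abs(hsv[...,0].astype(int)-15)<10)).astype(np.uint8);o[:,:292]=0;o[:,345:]=0;o[:255]=0;o[282:]=0
o=o&(hz>.02)
print("strip",o.sum(),np.median(hz[o>0]),rect(T[o>0][:,:2]))
# rail & stand
for n,X in(("top",T),("scene",S)):
    q=(X[...,2]>.13)&(X[...,2]<.165)&(abs(X[...,0]-.47)<.08)&(X[...,1]>.18)&(X[...,1]<.38)
    print(n,"rail",q.sum(),rect(X[q][:,:2]),np.nanpercentile(X[q][:,2],[50,90,99]))
# stand base top
h2=cv2.cvtColor(cv2.imread("pics/top0.png"),cv2.COLOR_BGR2HSV)
q=(T[...,2]>.006)&(T[...,2]<.02)&(abs(T[...,0]-.5)<.1)&(T[...,1]>.18)&(T[...,1]<.38)
print("stand",q.sum(),np.median(T[q][:,2]),rect(T[q][:,:2]))
E
```

```text
base z hist (array([   3,   18, 1273,  546,   17,   18,  163,   73,   10,    5,   26,
         18,    5,    7,    7,    4,    5,    7,    8,   15,    6,    2,
         11,    8,    2,    2,    1,    4,    0,   12,    7,    2,   18,
         27]), array([-0.005,  0.   ,  0.005,  0.01 ,  0.015,  0.02 ,  0.025,  0.03 ,
        0.035,  0.04 ,  0.045,  0.05 ,  0.055,  0.06 ,  0.065,  0.07 ,
        0.075,  0.08 ,  0.085,  0.09 ,  0.095,  0.1  ,  0.105,  0.11 ,
        0.115,  0.12 ,  0.125,  0.13 ,  0.135,  0.14 ,  0.145,  0.15 ,
        0.155,  0.16 ,  0.165]))
1735 (array([[424. ,  96.7],
       [436.9, -89.6],
       [535.8, -82.8],
       [523. , 103.5]], dtype=float32), array([479.9,   7. ]), array([ 99.1, 186.8]), 3.9446709156036377)
((315.8977966308594, 254.55799865722656), (18.65838623046875, 78.57545471191406), 86.98721313476562)
strip 311 0.029368194952319203 (array([[468.2,  49.7],
       [473.8, -38. ],
       [493. , -36.7],
       [487.3,  51. ]], dtype=float32), array([480.6,   6.5]), array([19.2, 87.9]), 3.6979336738586426)
top rail 295 (array([[459.8, 335.6],
       [482. , 208.8],
       [494.1, 210.9],
       [471.8, 337.7]], dtype=float32), array([476.9, 273.3]), array([ 12.2, 128.7]), 9.958720207214355) [0.14888643 0.15066609 0.15177844]
scene rail 813 (array([[458.2, 338.3],
       [481.3, 209.5],
       [494.6, 211.9],
       [471.5, 340.7]], dtype=float32), array([476.4, 275.1]), array([ 13.5, 130.9]), 10.176423072814941) [0.14296722 0.14968987 0.15031549]
stand 2019 0.009115717522867165 (array([[439.7, 343.4],
       [465.7, 195.3],
       [573.9, 214.3],
       [547.9, 362.4]], dtype=float32), array([506.8, 278.8]), array([109.9, 150.4]), 9.961983680725098)
```

```bash
cat >> h.py <<'E'
def toF(X,o=(.480,.0067),yaw=3.9):
    a=np.radians(yaw);d=X[...,:2]-np.array(o)
    return np.stack([d[...,0]*np.cos(a)+d[...,1]*np.sin(a),-d[...,0]*np.sin(a)+d[...,1]*np.cos(a),X[...,2]],-1)
E
python3 - <<'E'
from h import *
for n in("top","scene"):
    X=toF(cloud(n,np.load(f"pics/{n}0.npy")))*1000
    q=(X[...,2]>35)&(abs(X[...,0])<60)&(abs(X[...,1])<150)
    v,u=np.nonzero(q)
    P=X[q]
    # raster front view and print for z bands, per side
    for side in(1,-1):
        for lo,hi in((40,48),(48,54),(60,90),(90,98),(98,108),(108,116),(118,140),(140,220)):
            s=(P[:,1]*side>30)&(P[:,2]>lo)&(P[:,2]<hi)
            if s.sum()<4: continue
            p=P[s];print(n,side,lo,hi,s.sum(),"x",np.percentile(p[:,0],[2,20,50,80,98]).round(1),"y",np.percentile(p[:,1],[2,50,98]).round(1))
for n,(a,b,c,d) in {"scene":(275,165,400,295),"top":(262,235,392,295)}.items():
    im=cv2.imread(f"pics/{n}0.png")[b:d,a:c];k=6 if n=="top" else 4.6
    cv2.imwrite(f"pics/{n}0f.png",cv2.resize(im,None,fx=k,fy=k,interpolation=cv2.INTER_CUBIC))
E
```

```text
top 1 40 48 4 x [-26.3  -6.9  11.2  17.4  20.4] y [64.  67.8 85.7]
top 1 48 54 59 x [-28.5 -24.1   7.6  16.3  20.9] y [59.4 64.2 70.7]
top 1 60 90 10 x [-15.2 -13.7  -9.8  -7.9  -3.3] y [59.6 62.6 68.8]
top 1 90 98 29 x [-15.2 -13.1 -10.8  -6.2  -1.9] y [58.5 67.  71.5]
top 1 108 116 26 x [0.3 0.7 3.  5.1 7. ] y [58.5 64.8 71.3]
top 1 118 140 104 x [-22.1 -16.2   0.1  18.5  24.5] y [73.1 77.4 87.2]
top 1 140 220 239 x [-11.9  -7.    1.8   9.8  15.1] y [ 80.3  96.  110.1]
top -1 40 48 24 x [-27.6 -14.9   4.6  12.5  20.9] y [-86.8 -65.3 -58.2]
top -1 48 54 73 x [-28.6 -23.1   7.3  16.2  20.7] y [-72.1 -64.9 -58.5]
top -1 60 90 38 x [-15.8 -14.3  -7.5   5.8  20.5] y [-79.7 -65.8 -58. ]
top -1 90 98 38 x [-16.3 -13.4  -9.1  -2.8  19. ] y [-73.  -66.9 -58.1]
top -1 98 108 8 x [-17.1  -9.    3.4  14.9  20.5] y [-76.5 -65.4 -58.4]
top -1 108 116 26 x [-15.8   0.2   3.3   6.2  12.6] y [-72.5 -65.9 -59.7]
top -1 118 140 127 x [-22.2 -15.5   0.3  16.6  23.5] y [-85.8 -77.3 -72.3]
top -1 140 220 340 x [-13.   -7.4   0.5   9.7  14.3] y [-112.5  -96.   -80. ]
scene 1 40 48 111 x [-29.6 -20.7 -10.
[... 441 characters left out ...]
 y [74.2 86.3 89.2]
scene 1 140 220 315 x [-13.1 -12.   -7.1   5.9  13.3] y [ 83.7  99.6 111.5]
scene -1 40 48 76 x [-29.3 -27.5 -10.8   8.5  19.6] y [-85.3 -58.9 -56.7]
scene -1 48 54 74 x [-29.8 -23.3 -17.1   6.6  19.1] y [-83.5 -61.7 -57. ]
scene -1 60 90 222 x [-18.8 -17.1 -14.4   0.3   6.8] y [-85.4 -64.2 -56.7]
scene -1 90 98 69 x [-18.5 -16.7  -7.7   0.8  14.4] y [-85.3 -66.3 -56.6]
scene -1 98 108 63 x [-18.1 -17.4  -0.6   3.8  19.2] y [-86.6 -71.6 -56.9]
scene -1 108 116 60 x [-18.5 -17.3   2.4  17.6  20.2] y [-86.  -72.9 -57.3]
scene -1 118 140 173 x [-22.2 -18.   -3.2  15.6  21.8] y [-85.2 -74.1 -70.2]
scene -1 140 220 399 x [-13.6 -11.1  -2.2   8.2  14.6] y [-107.7  -92.7  -79.1]
```

View pics/scene0f.png

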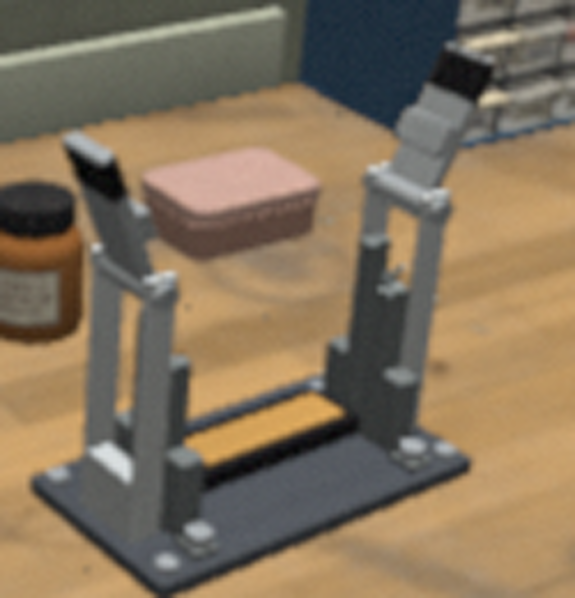

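View pics/top0f.png

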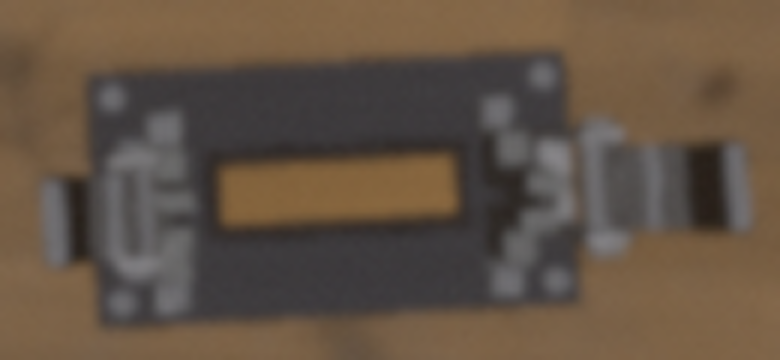

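```bash
python3 - <<'E'
from h import *
T=cloud("top",np.load("pics/top0.npy"));S=cloud("scene",np.load("pics/scene0.npy"))
A=np.concatenate([T.reshape(-1,3),S.reshape(-1,3)]);A=A[~np.isnan(A[:,0])]
def mx(x0,x1,y0,y1):
    q=(A[:,0]>x0)&(A[:,0]<x1)&(A[:,1]>y0)&(A[:,1]<y1);return A[q][:,2].max().round(3) if q.any() else None
for x in np.arange(.2,.8,.05):
    print(round(x,2),[mx(x,x+.05,y,y+.05) for y in np.arange(.7,-.31,-.05)])
for n,X in(("top",T),("scene",S)):
    hsv=cv2.cvtColor(cv2.imread(f"pics/{n}0.png"),cv2.COLOR_BGR2HSV)
    q=(X[...,2]>.13)&(X[...,2]<.165)&(abs(X[...,0]-.477)<.05)&(X[...,1]>.19)&(X[...,1]<.36)&(hsv[...,1]<60)&(hsv[...,2]>110)
    print(n,"rail",q.sum(),rect(X[q][:,:2]),np.median(X[q],0))
E
```

```text
0.2 [None, None, None, None, None, None, None, None, None, None, None, None, None, None, None, None, None, np.float64(0.004), np.float64(0.004), np.float64(0.167), np.float64(0.166)]
0.25 [np.float64(0.002), np.float64(0.005), np.float64(0.002), np.float64(0.003), np.float64(0.003), np.float64(0.004), np.float64(0.003), np.float64(0.004), np.float64(0.003), np.float64(0.002), np.float64(0.004), np.float64(0.003), np.float64(0.003), np.float64(0.005), np.float64(0.003), np.float64(0.002), np.float64(0.004), np.float64(0.003), np.float64(0.004), np.float64(0.13), np.float64(0.131)]
0.3 [np.float64(0.032), np.float64(0.031), np.float64(0.004), np.float64(0.004), np.float64(0.028), np.float64(0.027), np.float64(0.004), np.float64(0.005), np.float64(0.006), np.float64(0.004), np.float64(0.004), np.float64(0.004), np.float64(0.003), np.float64(0.004), np.float64(0.004), np.float64(0.004), np.float64(0.005), np.float64(0.004), np.float64(0.004), np.float64(0.038), np.float64(0.029)]
0.35 [np.float64(0.031), np.float64(0.032), np.float64(0.03), np.float64(0.028), np.float64(0.031), np.float6
[... 3603 characters left out ...]
(0.157), np.float64(0.158), np.float64(0.157), np.float64(0.157), np.float64(0.222), np.float64(0.224), np.float64(0.224), np.float64(0.224), np.float64(0.224), np.float64(0.157), np.float64(0.157), np.float64(0.157), np.float64(0.157), np.float64(0.004)]
top rail 195 (array([[464.7, 306.3],
       [476.8, 240.2],
       [488.5, 242.3],
       [476.4, 308.4]], dtype=float32), array([476.6, 274.3]), array([11.9, 67.2]), 10.350749015808105) [0.47635286 0.27437482 0.14899028]
scene rail 187 (array([[464.5, 308.1],
       [476.5, 238.1],
       [488. , 240. ],
       [476. , 310.1]], dtype=float32), array([476.3, 274.1]), array([11.7, 71. ]), 9.720224380493164) [0.47475714 0.27462532 0.14928547]
```

Request:
apply_moves(steps=[[0, 1.115, 0, -27.9, 4, -38.2, 0], [0, 1.115, 0, -27.9, 4, -38.2, 0], [0, 1.115, 0, -27.9, 4, -38.2, 0], [0, 1.115, 0, -27.9, 4, -38.2, 0], [0, 1.115, 0, -27.9, 4, -38.2, 0], [0, 1.115, 0, -27.9, 4, -38.2, 0], [0, 1.115, 0, -27.9, 4, -38.2, 0], [0, 1.115, 0, -27.9, 4, -38.2, 0], [0, 1.115, 0, -27.9, 4, -38.2, 0], [0, 1.115, 0, -27.9, 4, -38.2, 0], [0, 1.115, 0, -27.9, 4, -38.2, 0], [0, 1.115, 0, -27.9, 4, -38.2, 0]])

```text
t: 1.1
tool_pos: [0.4797, 0.2685, 0.2073]
tcp_rot: [-90.2, -0.0, 9.6]
contact_force: [1.0, -0.2, -0.1]
finger_gap: 0.0882
```

Request:
apply_moves(steps=[[0, 0, 0, 0, 0, 0, 0], [0, 0, 0, 0, 0, 0, 0]])

```text
t: 1.27
tool_pos: [0.477, 0.2737, 0.2073]
tcp_rot: [-90.0, 0.0, 9.9]
contact_force: [0.0, -0.4, 0.7]
finger_gap: 0.0878
```

```bash
python3 - <<'E'
from h import *
s=ctrl.get_state();print(s['tool_pos'],s['tcp_rot'],s['joints'])
for n in("scene","top"):
    p,d=ctrl.capture(n);cv2.imwrite(f"pics/{n}1.png",p[:,:,::-1]);np.save(f"pics/{n}1.npy",d)
E
```

```text
[0.4769782  0.27372268 0.20734855] [-9.00155854e+01  4.02425826e-02  9.88209845e+00] [-54.13773257  18.85275314  21.99440034 109.94114573  -8.73449776
  52.85647014 -18.0312601 ]
```

View pics/scene1.png

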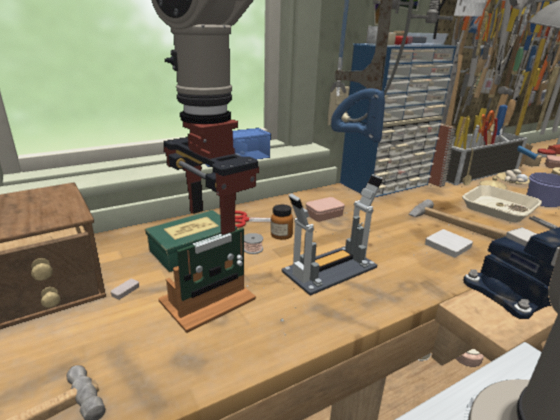

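Request:
apply_moves(steps=[[0, 0, 0, 0, 3, 0, 0], [0, 0, 0, 0, 5, 0, 0], [0, 0, 0, 0, 5.8, 0, 0], [0, 0, 0, 0, 5.8, 0, 0], [0, 0, 0, 0, 5.8, 0, 0], [0, 0, 0, 0, 5.8, 0, 255], [0, 0, 0, 0, 5.8, 0, 255], [0, 0, 0, 0, 5.8, 0, 255], [0, 0, 0, 0, 5.8, 0, 255], [0, 0, 0, 0, 5.8, 0, 255], [0, 0, 0, 0, 5.8, 0, 255], [0, 0, 0, 0, 5.8, 0, 255]])

```text
t: 2.37
tool_pos: [0.4768, 0.2746, 0.1498]
tcp_rot: [-90.0, -0.0, 10.0]
contact_force: [-0.1, 0.2, -0.5]
finger_gap: 0.0447
```

Request:
apply_moves(steps=[[0, 0, 0, 0, 0, 0, 255], [0, 0, 0, 0, 0, 0, 255], [0, 0, 0, 0, 0, 0, 255], [0, 0, 0, 0, 0, 0, 255], [0, 0, 0, 0, 0, 0, 255], [0, 0, 0, 0, 0, 0, 255], [0, 0, 0, 0, 0, 0, 255], [0, 0, 0, 0, 0, 0, 255]])

```text
t: 3.03
tool_pos: [0.4767, 0.2746, 0.1496]
tcp_rot: [-90.0, 0.0, 10.0]
contact_force: [-0.5, -1.1, -0.7]
finger_gap: 0.0117
```

Request:
apply_moves(steps=[[0, 0, 0, 0, -0.3, 0, 255], [0, 0, 0, 0, -0.6, 0, 255], [0, 0, 0, 0, -0.9, 0, 255], [0, 0, 0, 0, -1.2, 0, 255], [0, 0, 0, 0, -1.5, 0, 255], [0, 0, 0, 0, -1.8, 0, 255], [0, 0, 0, 0, -1.8, 0, 255], [0, 0, 0, 0, -1.8, 0, 255]])

```text
t: 3.7
tool_pos: [0.4769, 0.2747, 0.1679]
tcp_rot: [-90.0, -0.0, 10.0]
contact_force: [0.2, 0.4, -2.6]
finger_gap: 0.012
```

```bash
python3 - <<'E'
from h import *
for n in("scene",):
    p,d=ctrl.capture(n);np.save(f"pics/{n}2.npy",d);cv2.imwrite(f"pics/{n}2.png",cv2.resize(p[200:330,140:270,::-1],None,fx=4.5,fy=4.5,interpolation=cv2.INTER_CUBIC))
E
```

```text
(no output)
```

View pics/scene2.png

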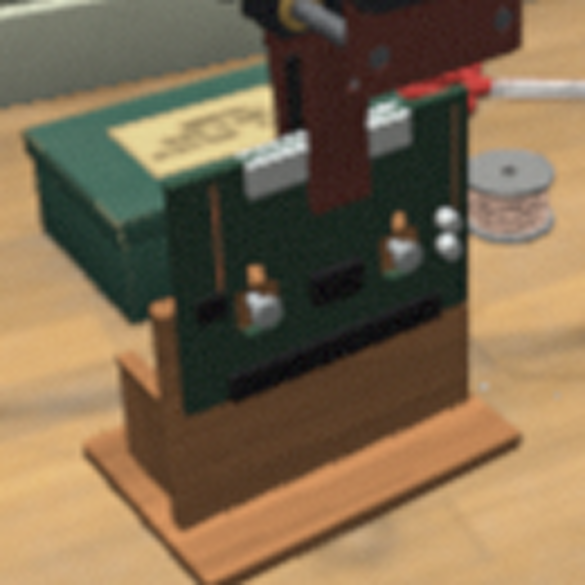

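Request:
apply_moves(steps=[[0, 0, 0, -0.5, 0, 0, 255], [0, 0, 0, -1, 0, 0, 255], [0, 0, 0, -1.5, 0, 0, 255], [0, 0, 0, -2, 0, 0, 255], [0, 0, 0, -2.5, 0, 0, 255], [0, 0, 0, -3.2, 0, 0, 255], [0, 0, 0, -3.2, 0, 0, 255]])

```text
t: 4.33
tool_pos: [0.4436, 0.2688, 0.1675]
tcp_rot: [-90.0, 0.1, 10.1]
contact_force: [0.3, -0.4, -2.1]
finger_gap: 0.0118
```

Request:
apply_moves(steps=[[0, 0, 0, 0, -3, 0, 255], [0, 0, 0, 0, -6, -2, 255], [0, 0, 0, -0.1, -9, -5, 255], [0, 0.02, 0, -0.3, -12, -8, 255], [0, 0.04, 0, -0.5, -14, -11, 255], [0, 0.06, 0, -0.8, -14.5, -14.5, 255], [0, 0.08, 0, -1, -14.5, -18, 255], [0, 0.107, 0, -1.2, -14.5, -21.5, 255], [0, 0.107, 0, -1.4, -14.5, -24.5, 255], [0, 0.107, 0, -1.55, -14.5, -26.4, 255], [0, 0.107, 0, -1.55, -14.5, -26.4, 255], [0, 0.107, 0, -1.55, -14.5, -26.4, 255]])

```text
t: 5.33
tool_pos: [0.4758, 0.0055, 0.3127]
tcp_rot: [-90.0, -0.0, 3.7]
contact_force: [-0.4, 0.5, -2.5]
finger_gap: 0.0119
```

Request:
apply_moves(steps=[[0, 0, 0, 0, 3, 0, 255], [0, 0, 0, 0, 6, 0, 255], [0, 0, 0, 0, 8, 0, 255], [0, 0, 0, 0, 8.5, 0, 255], [0, 0, 0, 0, 8.5, 0, 255]])

```text
t: 5.75
tool_pos: [0.4751, 0.0074, 0.2266]
tcp_rot: [-90.0, 0.2, 4.0]
contact_force: [0.1, 0.5, -2.5]
finger_gap: 0.0116
```

```bash
python3 - <<'E'
from h import *
s=ctrl.get_state();print(s['t'],s['tool_pos'],s['tcp_rot'],s['contact_force'])
for n in("scene","top"):
    p,d=ctrl.capture(n);cv2.imwrite(f"pics/{n}3.png",p[:,:,::-1]);np.save(f"pics/{n}3.npy",d)
    X=cloud(n,d);F=toF(X,(.4803,.0067))*1000
    hsv=cv2.cvtColor(p,cv2.COLOR_RGB2HSV)
    q=(F[...,2]>122)&(F[...,2]<230)&(abs(F[...,1])<75)&(abs(F[...,0])<25)
    g=q&(hsv[...,0]>60)&(hsv[...,0]<90)&(hsv[...,1]>90)
    print(n,g.sum());
    if g.sum()>10:
        print(np.percentile(F[g],[1,50,99],axis=0).round(1)); print(rect(F[g][:,:2]/1000))
    a,b,c,d_=(270,130,400,290) if n=="scene" else (262,225,392,295)
    cv2.imwrite(f"pics/{n}3z.png",cv2.resize(p[b:d_,a:c,::-1],None,fx=3.7 if n=="scene" else 6,fy=3.7 if n=="scene" else 6,interpolation=cv2.INTER_CUBIC))
E
```

```text
5.75 [0.47509658 0.00737204 0.22656473] [-90.04361453   0.1738711    3.98789839] [ 0.09489833  0.47410528 -2.46040543]
scene 206
[[ -9.6 -50.3 127.7]
 [ -7.2  27.6 179. ]
 [ -5.4  71.6 228.6]]
(array([[-11.4, -59.3],
       [ -5.8, -59.3],
       [ -5. ,  73.9],
       [-10.6,  74. ]], dtype=float32), array([-8.2,  7.3]), array([133.2,   5.6]), 89.67605590820312)
top 0
```

View pics/scene3z.png

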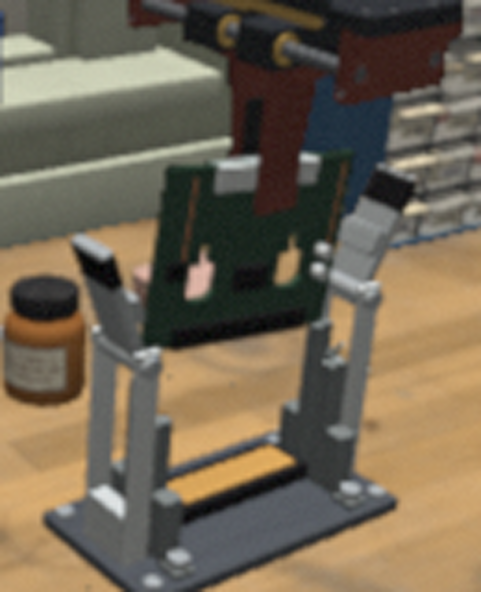

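View pics/top3z.png

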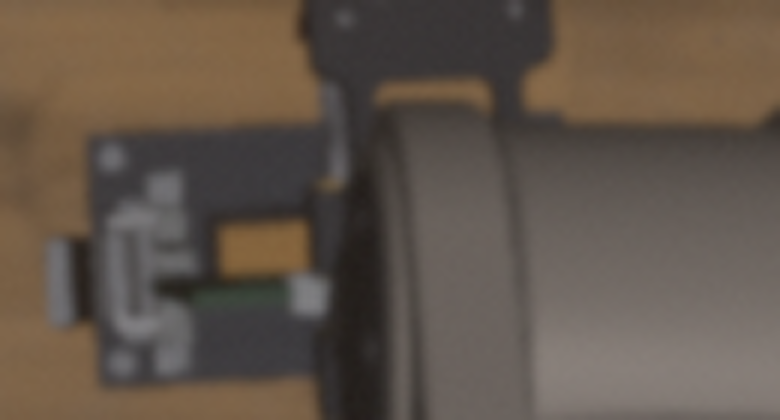

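```bash
cat >> h.py <<'E'
def cardfit(p,d,o=(.4803,.0067),yaw=3.9,zmin=100,zmax=250):
    F=toF(cloud("scene",d),o,yaw)*1000
    hsv=cv2.cvtColor(p,cv2.COLOR_RGB2HSV)
    g=(F[...,2]>zmin)&(F[...,2]<zmax)&(abs(F[...,1])<90)&(F[...,0]<12)&(F[...,0]>-25)&(hsv[...,2]<75)&(hsv[...,0]>50)&(hsv[...,0]<100)&(hsv[...,1]>60)
    P=F[g]
    for _ in range(4):
        A=np.c_[P[:,1:],np.ones(len(P))];k=np.linalg.lstsq(A,P[:,0],rcond=None)[0];r=abs(A@k-P[:,0]);P=P[r<max(2,2.5*r.mean())]
    r=cv2.minAreaRect(P[:,1:].astype(np.float32));
    print("plane x=a*y+b*z+c deg:",np.degrees(k[:2]).round(2),"x mid",(k@[r[0][0],r[0][1],1]).round(2),"n",len(P));print("rect yz",np.round(r[0],1),np.round(r[1],1),round(r[2],2));print(np.round(cv2.boxPoints(r),1));return P,g
E
python3 - <<'E'
from h import *
p=cv2.imread("pics/scene3.png")[:,:,::-1].copy()
P,g=cardfit(p,np.load("pics/scene3.npy"))
im=p.copy();im[g]=[255,0,255];cv2.imwrite("pics/m3.png",cv2.resize(im[130:290,270:400,::-1],None,fx=3.7,fy=3.7,interpolation=cv2.INTER_NEAREST))
E
```

```text
plane x=a*y+b*z+c deg: [-0.06  0.1 ] x mid -7.33 n 1116
rect yz [  7.2 178.5] [131.6  97.7] 6.77
[[-63.9 219.3]
 [-52.4 122.3]
 [ 78.3 137.8]
 [ 66.8 234.8]]
```

View pics/m3.png

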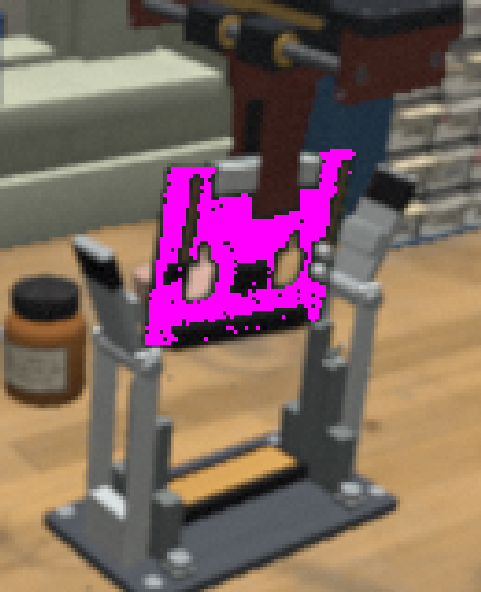

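Request:
apply_moves(steps=[[-0.02, 0, 0, 0, 0, 0, 255], [-0.04, 0, 0, 0, 0, 0, 255], [-0.06, 0, 0, 0, 0, 0, 255], [-0.08, 0, 0, 0, 0, 0, 255], [-0.1, 0, 0, 0, 0, 0, 255], [-0.118, 0, 0, 0, 0, 0, 255], [-0.118, 0, 0, 0, 0, 0, 255], [-0.118, 0, 0, 0, 0, 0, 255]])

```text
t: 6.52
tool_pos: [0.4765, 0.007, 0.2284]
tcp_rot: [-96.7, -0.1, 3.9]
contact_force: [-0.4, 0.6, -2.7]
finger_gap: 0.0117
```

```bash
python3 - <<'E'
from h import *
s=ctrl.get_state();print(s['t'],s['tool_pos'],s['tcp_rot'],s['contact_force'])
p,d=ctrl.capture("scene");cv2.imwrite(f"pics/scene4.png",p[:,:,::-1]);np.save("pics/scene4.npy",d)
P,g=cardfit(p,d)
E
```

```text
6.5167 [0.47645351 0.00703252 0.22836405] [-9.67017155e+01 -7.68728308e-02  3.94606800e+00] [-0.40645471  0.59623648 -2.72887602]
plane x=a*y+b*z+c deg: [-0.11 -0.23] x mid -5.76 n 1088
rect yz [  0.6 179.9] [ 99.3 131.5] 89.99
[[-65.1 130.3]
 [ 66.4 130.3]
 [ 66.4 229.5]
 [-65.1 229.6]]
```

Request:
apply_moves(steps=[[0, 0, 0, -0.2, 0, 0.06, 255], [0, 0, 0, -0.2, 0.5, 0.12, 255], [0, 0, 0, -0.2, 1, 0.18, 255], [0, 0, 0, -0.2, 1.5, 0.24, 255], [0, 0, 0, -0.2, 2, 0.3, 255], [0, 0, 0, -0.2, 2.4, 0.34, 255], [0, 0, 0, -0.2, 2.58, 0.36, 255], [0, 0, 0, -0.2, 2.58, 0.36, 255], [0, 0, 0, -0.2, 2.58, 0.36, 255]])

```text
t: 7.32
tool_pos: [0.4739, 0.0067, 0.2015]
tcp_rot: [-96.8, 0.0, 3.9]
contact_force: [-0.2, 0.5, -2.0]
finger_gap: 0.0117
```

```bash
python3 - <<'E'
from h import *
s=ctrl.get_state();print(s['t'],s['tool_pos'],s['tcp_rot'],s['contact_force'],s['wrist_torque'])
p,d=ctrl.capture("scene");cv2.imwrite(f"pics/scene5.png",cv2.resize(p[150:290,270:400,::-1],None,fx=4.2,fy=4.2,interpolation=cv2.INTER_CUBIC));np.save("pics/scene5.npy",d)
P,g=cardfit(p,d)
E
```

```text
7.3167 [0.47393763 0.00671904 0.20151806] [-9.67715122e+01  1.35707576e-02  3.88653686e+00] [-0.19063359  0.47625391 -2.04062669] [0.08994484 0.09549122 0.05576368]
plane x=a*y+b*z+c deg: [-0.05 -0.24] x mid -8.37 n 1009
rect yz [  1.2 151.5] [ 99.2 128.3] 89.74
[[-63.1 102.2]
 [ 65.1 101.6]
 [ 65.6 200.8]
 [-62.7 201.4]]
```

View pics/scene5.png

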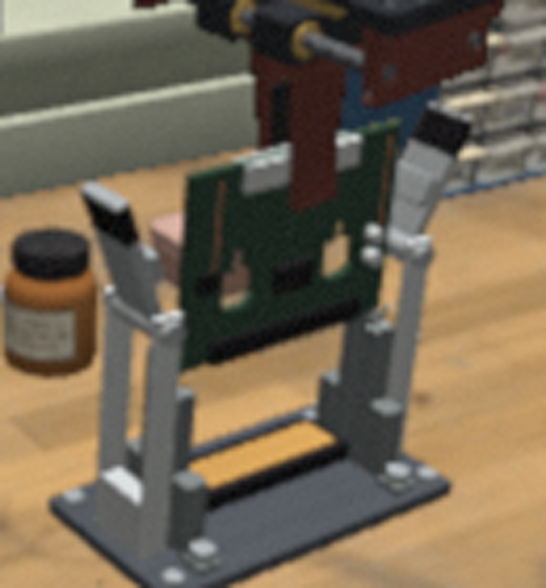

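Request:
apply_moves(steps=[[0, 0, 0, 0.1, 0, 0, 255], [0, 0, 0, 0.2, 0, 0, 255], [0, 0, 0, 0.25, 0, 0, 255], [0, 0, 0, 0.25, 0, 0, 255]])

```text
t: 7.7
tool_pos: [0.4767, 0.007, 0.2017]
tcp_rot: [-96.8, -0.0, 3.9]
contact_force: [-0.1, 0.5, -3.1]
finger_gap: 0.0116
```

Request:
apply_moves(steps=[[0, 0, 0, 0.05, 0, 0, 255], [0, 0, 0, 0.1, 0, 0, 255], [0, 0, 0, 0.1, 0, 0, 255]])

```text
t: 7.95
tool_pos: [0.4771, 0.007, 0.2015]
tcp_rot: [-96.8, 0.0, 3.9]
contact_force: [-1.4, -0.9, -1.6]
finger_gap: 0.0118
```

Request:
apply_moves(steps=[[0, 0, 0, 0.05, 0, 0, 255], [0, 0, 0, 0.1, 0, 0, 255], [0, 0, 0, 0.1, 0, 0, 255]])

```text
t: 8.2
tool_pos: [0.4777, 0.007, 0.2014]
tcp_rot: [-96.8, 0.1, 3.9]
contact_force: [-2.9, 0.4, 0.1]
finger_gap: 0.0117
```

Request:
apply_moves(steps=[[0, 0, 0, 0.1, 0, 0, 255], [0, 0, 0, 0.1, 0, 0, 255], [0, 0, 0, 0.1, 0, 0, 255]])

```text
t: 8.45
tool_pos: [0.4784, 0.007, 0.2013]
tcp_rot: [-96.8, 0.1, 3.9]
contact_force: [-5.8, -0.1, 1.2]
finger_gap: 0.0117
```

```bash
python3 - <<'E'
from h import *
s=ctrl.get_state();print(s['t'],s['tool_pos'],s['tcp_rot'],s['contact_force'],s['wrist_torque'])
p,d=ctrl.capture("scene");np.save("pics/scene6.npy",d);cv2.imwrite("pics/scene6.png",p[:,:,::-1])
P,g=cardfit(p,d)
E
```

```text
8.45 [0.4783809  0.00702449 0.20130854] [-96.7639832    0.14335395   3.87666587] [-5.82679905 -0.14245157  1.16886658] [-0.03528872  1.5754454  -0.10480158]
plane x=a*y+b*z+c deg: [0.01 0.77] x mid -4.64 n 1062
rect yz [  1.9 152. ] [ 99.5 128.3] 89.87
[[-62.4 102.4]
 [ 65.9 102.1]
 [ 66.1 201.6]
 [-62.2 201.9]]
```

Request:
apply_moves(steps=[[0, 0, 0, -0.2, 0, 0, 255], [0, 0, 0, -0.36, 0, 0, 255], [0, 0, 0, -0.36, 0, 0, 255], [0, 0, 0, -0.36, 0.2, 0.02, 255], [0, 0, 0, -0.36, 0.4, 0.05, 255], [0, 0, 0, -0.36, 0.6, 0.07, 255], [0, 0, 0, -0.36, 0.8, 0.09, 255], [0, 0, 0, -0.36, 0.8, 0.09, 255]])

```text
t: 9.17
tool_pos: [0.4757, 0.0069, 0.1931]
tcp_rot: [-96.8, 0.0, 3.9]
contact_force: [-0.0, 0.5, -2.6]
finger_gap: 0.0115
```

Request:
apply_moves(steps=[[0, 0, 0, 0, 0.15, 0.02, 255], [0, 0, 0, 0, 0.3, 0.04, 255], [0, 0, 0, 0, 0.4, 0.05, 255], [0, 0, 0, 0, 0.4, 0.05, 255]])

```text
t: 9.5
tool_pos: [0.4757, 0.0069, 0.1893]
tcp_rot: [-96.8, 0.0, 3.9]
contact_force: [0.7, -0.0, -2.8]
finger_gap: 0.0117
```

```bash
python3 - <<'E'
from h import *
s=ctrl.get_state();print(s['t'],s['tool_pos'],s['tcp_rot'],s['contact_force'],s['wrist_torque'])
p,d=ctrl.capture("scene");np.save("pics/scene7.npy",d);cv2.imwrite(f"pics/scene7.png",cv2.resize(p[150:290,270:400,::-1],None,fx=4.2,fy=4.2,interpolation=cv2.INTER_CUBIC))
P,g=cardfit(p,d,zmin=85)
E
```

```text
9.5 [0.47568976 0.00689195 0.18929389] [-9.67667152e+01  1.92048314e-02  3.89715536e+00] [ 0.74003795 -0.04124007 -2.76461443] [0.09086583 0.03073166 0.06099061]
plane x=a*y+b*z+c deg: [ 0.05 -0.17] x mid -6.53 n 936
rect yz [  1.  139.9] [ 97.8 128.3] 89.35
[[-63.7  91.7]
 [ 64.7  90.3]
 [ 65.8 188. ]
 [-62.6 189.5]]
```

View pics/scene7.png

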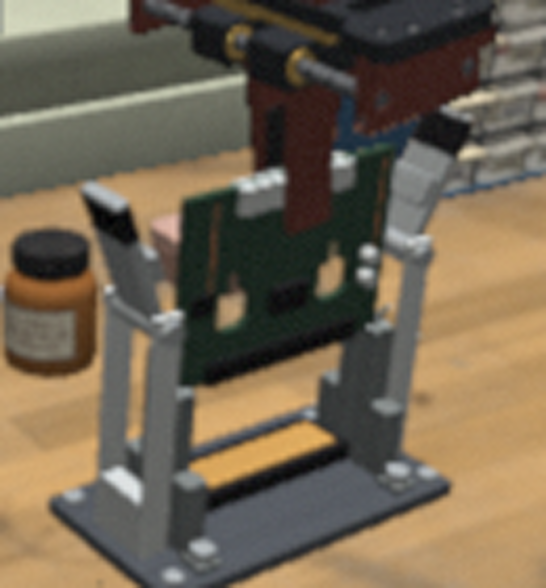

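Request:
apply_moves(steps=[[0, 0, 0, 0, 0.2, 0.02, 255], [0, 0, 0, 0, 0.4, 0.05, 255], [0, 0, 0, 0, 0.6, 0.07, 255], [0, 0, 0, 0, 0.8, 0.09, 255], [0, 0, 0, 0, 1.0, 0.12, 255], [0, 0, 0, 0, 1.2, 0.14, 255], [0, 0, 0, 0, 1.4, 0.16, 255], [0, 0, 0, 0, 1.4, 0.16, 255]])

```text
t: 10.22
tool_pos: [0.4756, 0.0068, 0.175]
tcp_rot: [-96.8, 0.0, 3.9]
contact_force: [-0.4, 0.0, -2.2]
finger_gap: 0.0118
```

Request:
apply_moves(steps=[[0, 0, 0, 0, 0.3, 0.03, 255], [0, 0, 0, 0, 0.6, 0.07, 255], [0, 0, 0, 0, 0.9, 0.11, 255], [0, 0, 0, 0, 1.2, 0.14, 255], [0, 0, 0, 0, 1.5, 0.18, 255], [0, 0, 0, 0, 1.8, 0.21, 255], [0, 0, 0, 0, 1.8, 0.21, 255]])

```text
t: 10.8
tool_pos: [0.4755, 0.0068, 0.1567]
tcp_rot: [-96.8, 0.1, 3.9]
contact_force: [0.2, 0.2, -2.7]
finger_gap: 0.012
```

Request:
apply_moves(steps=[[0, 0, 0, 0, 0.3, 0.03, 255], [0, 0, 0, 0, 0.6, 0.07, 255], [0, 0, 0, 0, 0.9, 0.11, 255], [0, 0, 0, 0, 1.2, 0.14, 255], [0, 0, 0, 0, 1.5, 0.18, 255], [0, 0, 0, 0, 1.8, 0.21, 255], [0, 0, 0, 0, 2.1, 0.25, 255], [0, 0, 0, 0, 2.4, 0.28, 255], [0, 0, 0, 0, 2.4, 0.28, 255]])

```text
t: 11.55
tool_pos: [0.4755, 0.0067, 0.1326]
tcp_rot: [-96.8, 0.0, 3.9]
contact_force: [-0.2, 0.8, -1.8]
finger_gap: 0.0117
```

Request:
apply_moves(steps=[[0, 0, 0, 0, 0.1, 0.01, 255], [0, 0, 0, 0, 0.2, 0.02, 255], [0, 0, 0, 0, 0.2, 0.02, 255]])

```text
t: 11.8
tool_pos: [0.4758, 0.0067, 0.131]
tcp_rot: [-96.8, 0.0, 3.9]
contact_force: [-0.6, 1.1, -2.1]
finger_gap: 0.0117
```

```bash
python3 - <<'E'
from h import *
s=ctrl.get_state();print(s['t'],s['tool_pos'],s['tcp_rot'],s['contact_force'],s['wrist_torque'])
for n in("scene","top"):
    p,d=ctrl.capture(n);np.save(f"pics/{n}8.npy",d);cv2.imwrite(f"pics/{n}8r.png",p[:,:,::-1])
    if n=="scene":
        cv2.imwrite(f"pics/scene8.png",cv2.resize(p[150:290,270:400,::-1],None,fx=4.2,fy=4.2,interpolation=cv2.INTER_CUBIC));cardfit(p,d,zmin=32,zmax=135)
E
```

```text
11.8 [0.47577186 0.00670632 0.13104225] [-9.67600928e+01  6.96436679e-03  3.89071113e+00] [-0.55050634  1.13238693 -2.13165444] [0.05907145 0.09945541 0.00561493]
plane x=a*y+b*z+c deg: [-0.17 -0.12] x mid -6.46 n 720
rect yz [ 0.1 81.5] [120.5  96.6] 1.07
[[-61.  128.7]
 [-59.2  32.1]
 [ 61.3  34.3]
 [ 59.5 130.9]]
```

View pics/scene8.png

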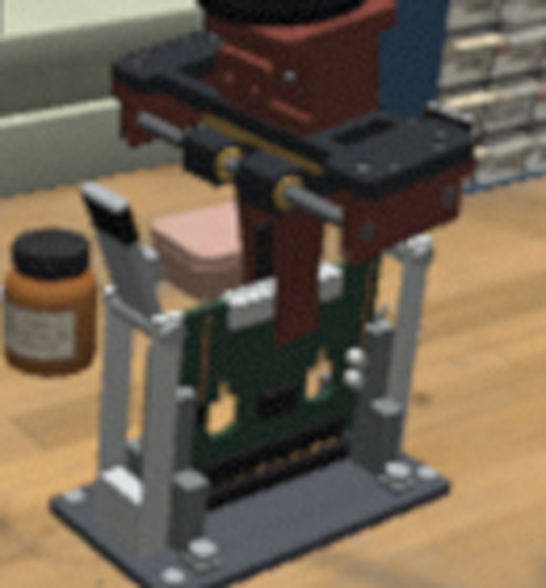

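Request:
apply_moves(steps=[[0, 0, 0, 0, 0.1, 0.01, 255], [0, 0, 0, 0, 0.15, 0.02, 255], [0, 0, 0, 0, 0.15, 0.02, 255]])

```text
t: 12.15
tool_pos: [0.4761, 0.0066, 0.1298]
tcp_rot: [-96.8, -0.0, 3.9]
contact_force: [0.6, -0.9, 1.0]
finger_gap: 0.0121
```

Request:
apply_moves(steps=[[0, 0, 0, 0, 0.1, 0.01, 255], [0, 0, 0, 0, 0.1, 0.01, 255], [0, 0, 0, 0, 0.1, 0.01, 255]])

```text
t: 12.4
tool_pos: [0.4761, 0.0066, 0.1288]
tcp_rot: [-96.8, -0.0, 3.9]
contact_force: [-0.3, -1.1, 1.9]
finger_gap: 0.012
```

Request:
apply_moves(steps=[[0, 0, 0, 0, 0, 0, 100], [0, 0, 0, 0, 0, 0, 100], [0, 0, 0, 0, 0, 0, 100], [0, 0, 0, 0, 0, 0, 100], [0, 0, 0, 0, 0, 0, 100], [0, 0, 0, 0, -1, 0, 100], [0, 0, 0, 0, -3, 0, 100], [0, 0, 0, 0, -6, 0, 100], [0, 0, 0, 0, -9, 0, 100], [0, 0, 0, 0, -12, 0, 100], [0, 0, 0, 0, -14, 0, 100], [0, 0, 0, 0, -14, 0, 100]])

```text
t: 13.4
tool_pos: [0.477, 0.0239, 0.2721]
tcp_rot: [-96.6, -0.4, 3.9]
contact_force: [0.9, -0.2, -0.4]
finger_gap: 0.0532
```

```bash
python3 - <<'E'
from h import *
s=ctrl.get_state();print(s['t'],s['tool_pos'],s['tcp_rot'],s['contact_force'],s['joints'])
for n in("scene","top"):
    p,d=ctrl.capture(n);np.save(f"pics/{n}9.npy",d);cv2.imwrite(f"pics/{n}9r.png",p[:,:,::-1])
    if n=="scene":
        cv2.imwrite(f"pics/scene9.png",cv2.resize(p[120:290,270:400,::-1],None,fx=3.5,fy=3.5,interpolation=cv2.INTER_CUBIC));cardfit(p,d,zmin=32,zmax=140)
        F=toF(cloud(n,d),(.4803,.0067))*1000
        for sd in(1,-1):
            q=(F[...,2]>138)&(F[...,2]<215)&(F[...,1]*sd>75)&(F[...,1]*sd<130)&(abs(F[...,0])<20)
            print(sd,q.sum(),rect(F[q][:,1:]/1000))
E
```

```text
13.4 [0.47699121 0.02393015 0.27214458] [-96.58556826  -0.41590944   3.91470925] [ 0.94722281 -0.23617721 -0.44435263] [-47.13911604   7.05798909  35.9263798  115.78528285   2.8582913
  58.96996129  -8.99647766]
plane x=a*y+b*z+c deg: [-0.1  -0.03] x mid -6.0 n 795
rect yz [-1.  81.5] [122.2  97.3] 0.61
[[-62.6 129.5]
 [-61.6  32.2]
 [ 60.6  33.5]
 [ 59.5 130.9]]
1 342 (array([[ 73.7, 139.6],
       [ 87.6, 134.2],
       [112.3, 198.2],
       [ 98.4, 203.6]], dtype=float32), array([ 93. , 168.9]), array([68.6, 15. ]), 68.9126205444336)
-1 415 (array([[-114.3,  194.6],
       [ -83.6,  134.5],
       [ -69.3,  141.8],
       [-100. ,  201.9]], dtype=float32), array([-91.8, 168.2]), array([16.1, 67.4]), 27.03547477722168)
```

View pics/scene9.png

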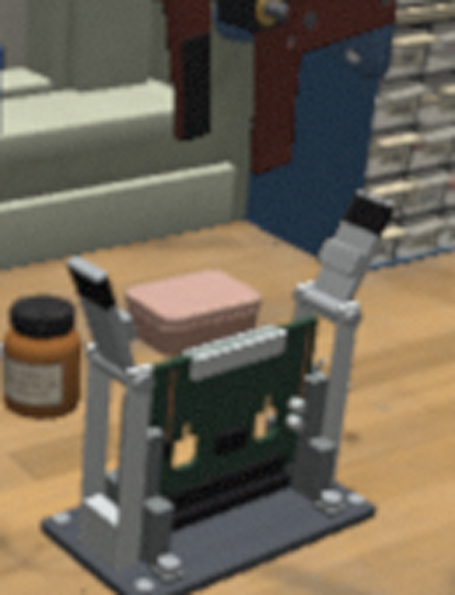

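```bash
cat >> h.py <<'E'
from scipy.spatial.transform import Rotation as Ro
def W(x,y,o=(.4803,.0069),yaw=3.9):
    a=np.radians(yaw);x/=1000;y/=1000;return np.array([o[0]+x*np.cos(a)-y*np.sin(a),o[1]+x*np.sin(a)+y*np.cos(a)])
def mv(pos,yaw):
    s=ctrl.get_state();R=Ro.from_euler('xyz',s['tcp_rot'],degrees=True);T=Ro.from_euler('xyz',[-90,0,yaw],degrees=True)
    print("turn",(R.inv()*T).as_rotvec().round(3),"shift cm",(R.inv().apply(np.array(pos)-s['tool_pos'])*100).round(2))
E
python3 -c "
from h import *
mv([*W(0,150),.28],93.9)"
```

```text
turn [ 0.093 -1.569 -0.09 ] shift cm [ 0.43 -2.7  13.09]
```

Request:
apply_moves(steps=[[0.093, -1.569, -0.09, 0.1, -2.5, 1, 255], [0.093, -1.569, -0.09, 0.1, -2.7, 2, 255], [0.093, -1.569, -0.09, 0.2, -2.7, 4, 255], [0.093, -1.569, -0.09, 0.2, -2.7, 6, 255], [0.093, -1.569, -0.09, 0.3, -2.7, 8, 255], [0.093, -1.569, -0.09, 0.3, -2.7, 10, 255], [0.093, -1.569, -0.09, 0.43, -2.7, 11.5, 255], [0.093, -1.569, -0.09, 0.43, -2.7, 13.1, 255], [0.093, -1.569, -0.09, 0.43, -2.7, 13.1, 255], [0.093, -1.569, -0.09, 0.43, -2.7, 13.1, 255], [0.093, -1.569, -0.09, 0.43, -2.7, 13.1, 255], [0.093, -1.569, -0.09, 0.43, -2.7, 13.1, 255]])

```text
t: 14.5
tool_pos: [0.469, 0.1558, 0.2774]
tcp_rot: [-90.0, 0.4, 90.0]
contact_force: [-0.5, 0.1, 0.3]
finger_gap: 0.0001
```

Request:
apply_moves(steps=[[0, 0, 0, 0, 0, 0, 255], [0, 0, 0, 0, 0, 0, 255], [0, 0, 0, 0, 0, 0, 255]])

```text
t: 14.75
tool_pos: [0.4696, 0.1561, 0.2783]
tcp_rot: [-90.1, 0.4, 89.4]
contact_force: [0.4, -0.5, -0.4]
finger_gap: 0.0003
```

```bash
python3 - <<'E'
from h import *
s=ctrl.get_state();print(s['t'],s['tool_pos'],s['tcp_rot'],s['contact_force'],s['finger_gap'],s['joints'])
mv([*W(0,137),.215],93.9)
for n in("scene","top"):
    p,d=ctrl.capture(n);np.save(f"pics/{n}10.npy",d);cv2.imwrite(f"pics/{n}10.png",p[:,:,::-1])
F=toF(cloud("scene",np.load("pics/scene10.npy")),(.4803,.0069))*1000
q=(F[...,2]>250)&(F[...,2]<285)&(abs(F[...,1]-150)<40)&(abs(F[...,0])<40)
print(q.sum(),rect(F[q][:,:2]/1000),F[q][:,2].min())
E
```

```text
14.75 [0.4695664  0.1561117  0.27828452] [-90.095074     0.38538534  89.4180874 ] [ 0.38709568 -0.53020969 -0.44529003] 0.0003385721337219516 [-46.2319563    8.31058397  22.82561903 112.3490025   -3.25799211
  60.09459285  67.42601974]
turn [ 0.001 -0.078 -0.007] shift cm [-1.21  6.34 -0.14]
282 (array([[-21.3, 155.3],
       [-11.6, 141.4],
       [ 11.6, 157.6],
       [  2. , 171.5]], dtype=float32), array([ -4.8, 156.4]), array([28.3, 16.9]), 34.79505157470703) 252.7394331329572
```

View pics/scene10.png

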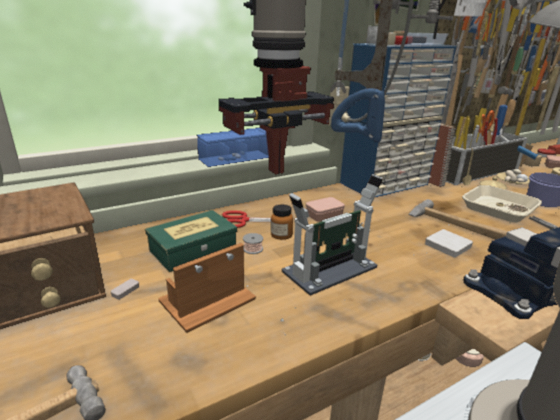

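Request:
apply_moves(steps=[[0, -0.078, 0, -0.3, 2, -0.1, 255], [0, -0.078, 0, -0.8, 4, -0.14, 255], [0, -0.078, 0, -1.2, 6, -0.14, 255], [0, -0.078, 0, -1.2, 6.3, -0.14, 255], [0, -0.078, 0, -1.2, 6.3, -0.14, 255]])

```text
t: 15.27
tool_pos: [0.4706, 0.1438, 0.2152]
tcp_rot: [-90.0, 0.4, 94.0]
contact_force: [-0.2, -0.3, 0.3]
finger_gap: 0.0005
```

```bash
python3 - <<'E'
from h import *
s=ctrl.get_state();print(s['t'],s['tool_pos'],s['tcp_rot'],s['contact_force'],(toF(s['tool_pos'],(.4803,.0069))*1000).round(1))
E
```

```text
15.2667 [0.47062979 0.14378049 0.2152207 ] [-89.99125216   0.41449596  94.04705161] [-0.16325498 -0.26843825  0.33171959] [ -0.3 137.2 215.2]
```

Request:
apply_moves(steps=[[0, 0, 0, -1, 0, 0, 255], [0, 0, 0, -2, 0, 0, 255], [0, 0, 0, -3, 0, 0, 255], [0, 0, 0, -4, 0, 0, 255], [0, 0, 0, -4.7, 0.03, 0, 255], [0, 0, 0, -5.5, 0.1, 0, 255], [0, 0, 0, -6.2, 0.3, 0, 255], [0, 0, 0, -6.9, 0.6, 0, 255], [0, 0, 0, -6.9, 0.6, 0, 255]])

```text
t: 16.02
tool_pos: [0.4778, 0.074, 0.2117]
tcp_rot: [-90.3, 0.3, 94.0]
contact_force: [-0.0, -0.0, -0.1]
finger_gap: 0.0002
```

```bash
python3 - <<'E'
from h import *
s=ctrl.get_state();print(s['t'],s['tool_pos'],s['tcp_rot'],s['contact_force'],(toF(s['tool_pos'],(.4803,.0069))*1000).round(1))
p,d=ctrl.capture("scene");cv2.imwrite(f"pics/scene11.png",cv2.resize(p[120:290,250:400,::-1],None,fx=3.5,fy=3.5,interpolation=cv2.INTER_CUBIC))
E
```

```text
16.0167 [0.47779711 0.07404156 0.21174399] [-90.33077866   0.28048893  94.00376251] [-0.01987066 -0.03533964 -0.10034143] [  2.1  67.2 211.7]
```

View pics/scene11.png

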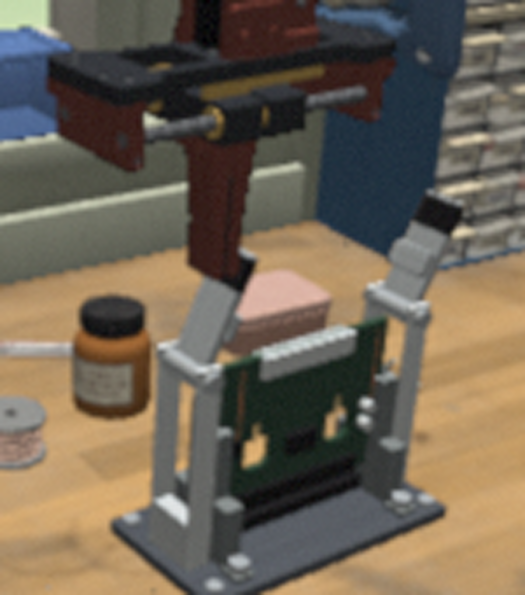

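Request:
apply_moves(steps=[[0, 0, 0, -0.65, 0.4, 0.1, 255], [0, 0, 0, -1.27, 0.85, 0.1, 255], [0, 0, 0, -1.8, 1.4, 0.1, 255], [0, 0, 0, -2.27, 2, 0.1, 255], [0, 0, 0, -2.65, 2.65, 0.1, 255], [0, 0, 0, -2.95, 3.3, 0.1, 255], [0, 0, 0, -3.05, 3.7, 0.1, 255], [0, 0, 0, -3.1, 4.1, 0.1, 255], [0, 0, 0, -3.1, 4.1, 0.1, 255]])

```text
t: 16.82
tool_pos: [0.4786, 0.042, 0.17]
tcp_rot: [-90.2, 0.4, 94.0]
contact_force: [1.3, -0.3, 2.1]
finger_gap: 0.0002
```

Request:
apply_moves(steps=[[0, 0, 0, -0.1, 0.3, 0, 255], [0, 0, 0, -0.1, 0.6, 0, 255], [0, 0, 0, -0.1, 0.8, 0, 255], [0, 0, 0, -0.1, 0.8, 0, 255]])

```text
t: 17.15
tool_pos: [0.4786, 0.041, 0.1622]
tcp_rot: [-90.2, 0.4, 94.0]
contact_force: [1.5, -3.3, 4.5]
finger_gap: 0.0005
```

```bash
python3 - <<'E'
from h import *
s=ctrl.get_state();print(s['t'],s['tool_pos'],s['tcp_rot'],s['contact_force'],(toF(s['tool_pos'],(.4803,.0069))*1000).round(1))
p,d=ctrl.capture("scene");cv2.imwrite(f"pics/scene12.png",cv2.resize(p[120:290,250:400,::-1],None,fx=3.5,fy=3.5,interpolation=cv2.INTER_CUBIC))
E
```

```text
17.15 [0.47855186 0.04101946 0.16223309] [-90.20666596   0.43571046  94.04299913] [ 1.4827884  -3.25134943  4.45050704] [  0.6  34.2 162.2]
```

View pics/scene12.png

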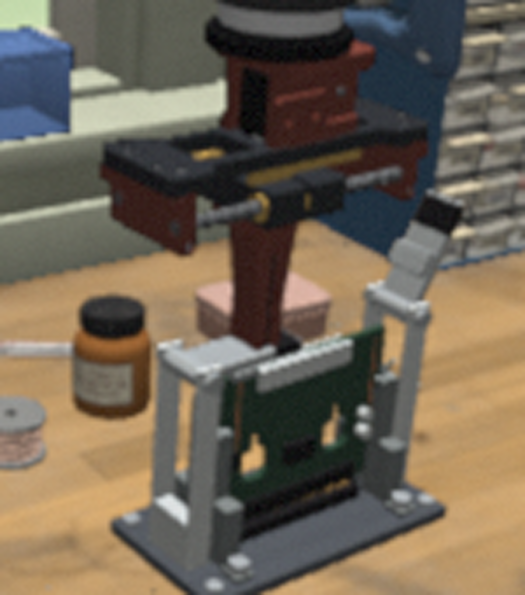

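Request:
apply_moves(steps=[[0, 0, 0, 0, 0.1, 0, 255], [0, 0, 0, 0, 0.2, 0, 255], [0, 0, 0, 0, 0.2, 0, 255]])

```text
t: 17.45
tool_pos: [0.4786, 0.0411, 0.1611]
tcp_rot: [-90.2, 0.4, 94.0]
contact_force: [-1.7, -4.3, 15.7]
finger_gap: 0.0008
```

Request:
apply_moves(steps=[[0, 0, 0, 0, 0.1, 0, 255], [0, 0, 0, 0, 0.2, 0, 255], [0, 0, 0, 0, 0.2, 0, 255]])

```text
t: 17.7
tool_pos: [0.4788, 0.041, 0.1605]
tcp_rot: [-90.2, 0.3, 94.0]
contact_force: [-8.5, -4.7, 33.4]
finger_gap: 0.0003
```

Request:
apply_moves(steps=[[0, 0, 0, 0, -1, 0, 255], [0, 0, 0, 0, -4, 0, 255], [0, 0, 0, 0, -8, 0, 255], [0, 0, 0, 0, -11, 0, 255], [0, 0, 0, 0, -13, 0, 255], [0, 0, 0, 0, -13, 0, 255]])

```text
t: 18.2
tool_pos: [0.4793, 0.0434, 0.2917]
tcp_rot: [-90.5, 0.2, 94.1]
contact_force: [0.1, 0.1, -0.3]
finger_gap: 0.0007
```

```bash
python3 - <<'E'
from h import *
s=ctrl.get_state();print(s['t'],s['tool_pos'],s['tcp_rot'],s['contact_force'],(toF(s['tool_pos'],(.4803,.0069))*1000).round(1))
mv([*W(0,-145),.29],93.9)
for n in("scene","top"):
    p,d=ctrl.capture(n);np.save(f"pics/{n}13.npy",d);cv2.imwrite(f"pics/{n}13.png",p[:,:,::-1])
E
```

```text
18.2 [0.47927146 0.04337863 0.29165032] [-90.48645578   0.24077603  94.09970325] [ 0.12369517  0.09262315 -0.3267334 ] [  1.5  36.5 291.7]
turn [ 0.008  0.004 -0.004] shift cm [-18.14   0.24   0.21]
```

View pics/scene13.png

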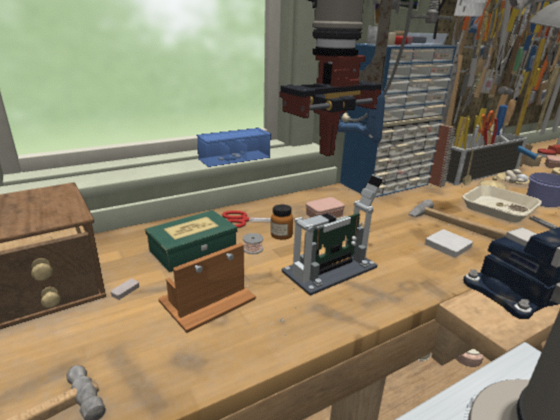

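View pics/top13.png

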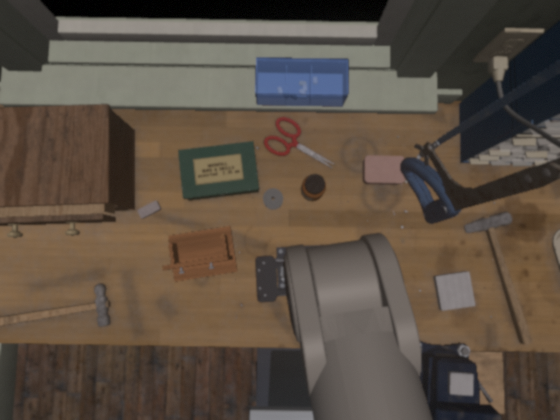

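```bash
python3 - <<'E'
from h import *
T=cloud("top",np.load("pics/top13.npy"));T0=cloud("top",np.load("pics/top0.npy"));S=cloud("scene",np.load("pics/scene13.npy"));S0=cloud("scene",np.load("pics/scene0.npy"))
for A,A0 in((T,T0),(S,S0)):
    a=(A[...,2]>.2)&(abs(A-A0).max(-1)>.03)
    P=A[a]
    for z in np.arange(.2,1,.1):
        p=P[(P[:,2]>z)&(P[:,2]<z+.1)]
        if len(p)>5: print("arm z",z.round(1),"x",np.percentile(p[:,0],[1,99]).round(3),"y",np.percentile(p[:,1],[1,99]).round(3))
    s=(A0[...,2]>.2)&(A0[...,0]<.72)&(A0[...,0]>.5)&(A0[...,1]>-.3)&(A0[...,1]<-.0);p=A0[s]
    for z in np.arange(.2,.8,.1):
        q=p[(p[:,2]>z)&(p[:,2]<z+.1)]
        if len(q)>3: print("saw z",z.round(1),"x",np.percentile(q[:,0],[1,99]).round(3),"y",np.percentile(q[:,1],[1,99]).round(3))
E
```

```text
arm z 0.3 x [0.44  0.504] y [0.092 0.133]
arm z 0.5 x [0.403 0.524] y [0.025 0.097]
arm z 0.6 x [0.394 0.519] y [-0.003  0.094]
saw z 0.2 x [0.567 0.676] y [-0.173 -0.113]
saw z 0.3 x [0.57  0.678] y [-0.175 -0.115]
saw z 0.4 x [0.579 0.671] y [-0.297 -0.118]
saw z 0.5 x [0.58  0.669] y [-0.168 -0.12 ]
saw z 0.6 x [0.659 0.668] y [-0.127 -0.121]
arm z 0.2 x [0.467 0.824] y [0.034 0.055]
arm z 0.3 x [0.44  0.502] y [-0.039  0.134]
arm z 0.4 x [0.438 0.496] y [0.006 0.084]
arm z 0.5 x [0.439 0.496] y [0.022 0.087]
saw z 0.2 x [0.566 0.67 ] y [-0.179 -0.112]
saw z 0.3 x [0.57  0.679] y [-0.177 -0.114]
saw z 0.4 x [0.579 0.672] y [-0.297 -0.118]
saw z 0.5 x [0.58  0.718] y [-0.299 -0.119]
```

Request:
apply_moves(steps=[[0, 0, 0, -2.5, 0.2, 0.2, 255], [0, 0, 0, -5.5, 0.2, 0.3, 255], [0, 0, 0, -8.5, 0.2, 0.4, 255], [0, 0, 0, -11.5, 0.2, 0.5, 255], [0, 0, 0, -14.5, 0.2, 0.5, 255], [0, 0, 0, -17, 0.2, 0.5, 255], [0, 0, 0, -18.1, 0.2, 0.5, 255], [0, 0, 0, -18.1, 0.2, 0.5, 255], [0, 0, 0, -18.1, 0.2, 0.5, 255]])

```text
t: 19.05
tool_pos: [0.4845, -0.1373, 0.2852]
tcp_rot: [-89.9, 0.3, 94.0]
contact_force: [0.5, 1.3, 0.3]
finger_gap: 0.0006
```

```bash
python3 - <<'E'
from h import *
s=ctrl.get_state();print(s['t'],s['tool_pos'],s['tcp_rot'],s['contact_force'],(toF(s['tool_pos'],(.4803,.0069))*1000).round(1),s['joints'])
mv([*W(-2,-143),.215],93.9)
for n in("scene","top"):
    p,d=ctrl.capture(n);np.save(f"pics/{n}14.npy",d);cv2.imwrite(f"pics/{n}14.png",p[:,:,::-1])
E
```

```text
19.05 [ 0.48448774 -0.13726071  0.28520661] [-89.94627327   0.32981605  94.0379053 ] [0.45222121 1.34788756 0.32123071] [  -5.6 -144.1  285.2] [-22.36652068   9.3338897   35.15340487 111.44229741  -5.7504398
  60.9844574  109.25855197]
turn [-0.001  0.002 -0.006] shift cm [ 0.15  7.02 -0.37]
```

View pics/scene14.png

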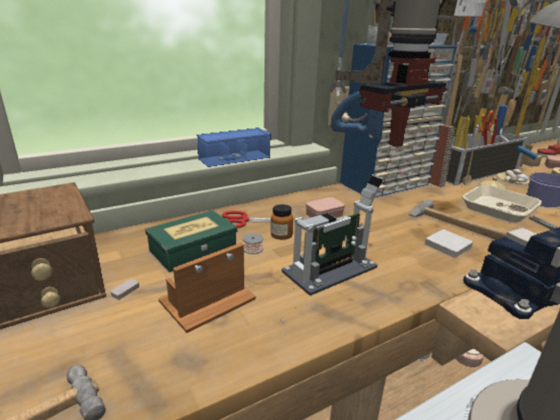

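View pics/top14.png

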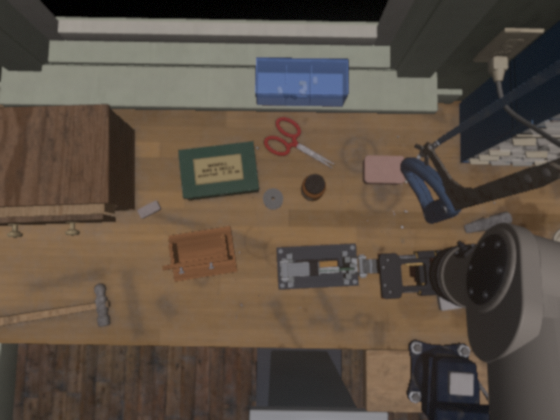

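Request:
apply_moves(steps=[[0, 0, 0, 0, 3, -0.1, 255], [0, 0, 0, 0, 6, -0.3, 255], [0, 0, 0, 0, 7.3, -0.4, 255], [0, 0, 0, 0, 7.3, -0.4, 255], [0, 0, 0, 0, 7.3, -0.4, 255]])

```text
t: 19.57
tool_pos: [0.4894, -0.1362, 0.2133]
tcp_rot: [-90.0, 0.3, 94.2]
contact_force: [1.2, -0.1, -0.5]
finger_gap: 0.0001
```

```bash
python3 - <<'E'
from h import *
s=ctrl.get_state();print(s['t'],s['tool_pos'],s['tcp_rot'],s['contact_force'],(toF(s['tool_pos'],(.4803,.0069))*1000).round(1))
E
```

```text
19.5667 [ 0.48940121 -0.13624104  0.21333031] [-90.01946178   0.32438142  94.22166621] [ 1.19666318 -0.0795307  -0.47132113] [  -0.7 -143.4  213.3]
```

Request:
apply_moves(steps=[[0, 0, 0, 1, 0, 0, 255], [0, 0, 0, 2, 0, 0, 255], [0, 0, 0, 3, 0, 0, 255], [0, 0, 0, 3.8, 0, 0, 255], [0, 0, 0, 4.6, 0, 0, 255], [0, 0, 0, 5.4, 0, 0, 255], [0, 0, 0, 6.1, 0, 0, 255], [0, 0, 0, 6.8, 0.15, 0, 255], [0, 0, 0, 7.5, 0.4, 0, 255], [0, 0, 0, 7.5, 0.4, 0, 255]])

```text
t: 20.4
tool_pos: [0.4858, -0.0609, 0.2108]
tcp_rot: [-90.4, 0.3, 94.2]
contact_force: [0.3, -0.3, 0.4]
finger_gap: 0.0005
```

```bash
python3 - <<'E'
from h import *
s=ctrl.get_state();print(s['t'],s['tool_pos'],s['tcp_rot'],s['contact_force'],(toF(s['tool_pos'],(.4803,.0069))*1000).round(1))
p,d=ctrl.capture("scene");cv2.imwrite(f"pics/scene15.png",cv2.resize(p[120:290,270:420,::-1],None,fx=3.5,fy=3.5,interpolation=cv2.INTER_CUBIC))
E
```

```text
20.4 [ 0.48575994 -0.06085905  0.21084652] [-90.36313331   0.32768508  94.24246902] [ 0.29318228 -0.30118382  0.40667112] [  0.8 -68.  210.8]
```

View pics/scene15.png

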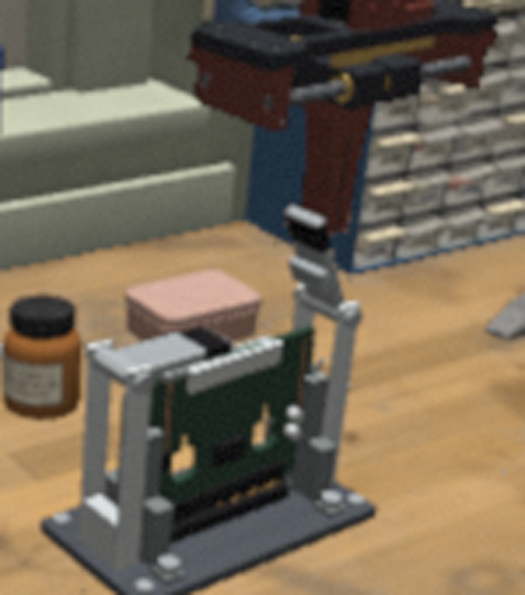

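Request:
apply_moves(steps=[[0, 0, 0, 0.65, 0.5, 0, 255], [0, 0, 0, 1.27, 1, 0, 255], [0, 0, 0, 1.8, 1.55, 0, 255], [0, 0, 0, 2.27, 2.1, 0, 255], [0, 0, 0, 2.65, 2.8, 0, 255], [0, 0, 0, 2.95, 3.45, 0, 255], [0, 0, 0, 3.05, 3.9, 0, 255], [0, 0, 0, 3.1, 4.2, 0, 255], [0, 0, 0, 3.2, 4.5, 0, 255], [0, 0, 0, 3.2, 4.8, 0, 255], [0, 0, 0, 3.2, 4.8, 0, 255]])

```text
t: 21.37
tool_pos: [0.4834, -0.0286, 0.1619]
tcp_rot: [-90.3, 0.2, 94.2]
contact_force: [0.8, 1.4, 2.7]
finger_gap: 0.0005
```

Request:
apply_moves(steps=[[0, 0, 0, 0, 0.1, 0, 255], [0, 0, 0, 0, 0.2, 0, 255], [0, 0, 0, 0, 0.2, 0, 255]])

```text
t: 21.62
tool_pos: [0.4835, -0.0287, 0.161]
tcp_rot: [-90.3, 0.2, 94.2]
contact_force: [-2.9, 5.0, 15.9]
finger_gap: 0.0003
```

Request:
apply_moves(steps=[[0, 0, 0, 0, 0.1, 0, 255], [0, 0, 0, 0, 0.15, 0, 255], [0, 0, 0, 0, 0.15, 0, 255]])

```text
t: 21.87
tool_pos: [0.4836, -0.0287, 0.1607]
tcp_rot: [-90.3, 0.1, 94.2]
contact_force: [-8.9, 5.0, 31.9]
finger_gap: 0.0004
```

Request:
apply_moves(steps=[[0, 0, 0, 0, -1, 0, 255], [0, 0, 0, 0, -4, 0, 255], [0, 0, 0, 0, -8, 0, 255], [0, 0, 0, 0, -11, 0, 255], [0, 0, 0, 0, -13, 0, 255], [0, 0, 0, 0, -13, 0, 255], [0, 0, 0, 0, -13, 0, 255]])

```text
t: 22.45
tool_pos: [0.482, -0.0296, 0.2884]
tcp_rot: [-90.3, 0.3, 94.2]
contact_force: [0.3, -0.6, -0.1]
finger_gap: 0.0004
```

```bash
python3 - <<'E'
from h import *
s=ctrl.get_state();print(s['t'],s['tool_pos'],s['contact_force'])
for n in("scene","top"):
    p,d=ctrl.capture(n);np.save(f"pics/{n}16.npy",d);cv2.imwrite(f"pics/{n}16.png",p[:,:,::-1])
    F=toF(cloud(n,d),(.4803,.0069))*1000
    if n=="scene":
        cv2.imwrite(f"pics/scene16z.png",cv2.resize(p[160:300,270:410,::-1],None,fx=4.2,fy=4.2,interpolation=cv2.INTER_CUBIC));cardfit(p,d,zmin=28,zmax=123)
    for sd in(1,-1):
        q=(F[...,2]>125)&(F[...,2]<160)&(F[...,1]*sd>12)&(F[...,1]*sd<68)&(abs(F[...,0]-4)<7)
        if q.sum()>8:
            P=F[q];k=np.polyfit(P[:,1],P[:,2],1);print(n,sd,q.sum(),"slope deg",np.degrees(k[0]),"z range",np.percentile(P[:,2],[5,50,95]).round(1))
        q=(F[...,2]>165)&(F[...,2]<215)&(F[...,1]*sd>75)&(F[...,1]*sd<130)&(abs(F[...,0])<20);print("upright pts",q.sum())
E
```

```text
22.45 [ 0.48203234 -0.02963577  0.28841553] [ 0.2714562  -0.64299542 -0.12096988]
plane x=a*y+b*z+c deg: [ 0.03 -0.01] x mid -6.05 n 737
rect yz [-0.1 73. ] [ 90.5 118.1] 89.65
[[-59.5  28.1]
 [ 58.7  27.4]
 [ 59.2 117.9]
 [-58.9 118.6]]
scene 1 87 slope deg -0.3153749485173949 z range [135.  136.  136.9]
upright pts 0
scene -1 73 slope deg 0.2652973910027028 z range [134.9 135.7 136.6]
upright pts 0
top 1 109 slope deg 0.0480360771905698 z range [132.6 134.9 137.3]
upright pts 0
top -1 46 slope deg 1.1198770225573786 z range [132.9 135.3 137.3]
upright pts 0
```

View pics/scene16z.png

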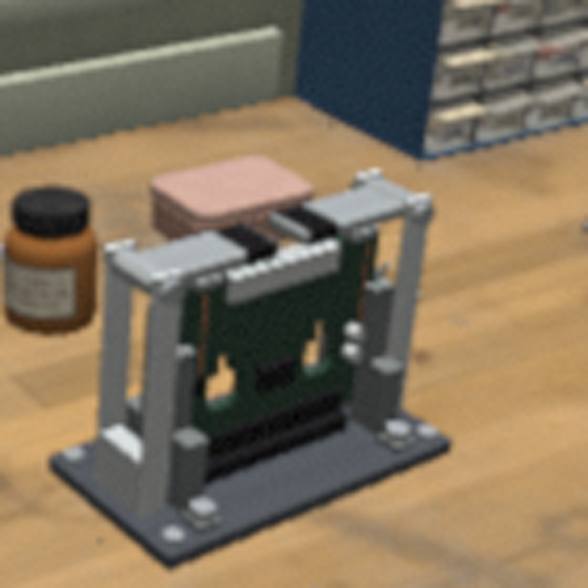

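```bash
python3 - <<'E'
from h import *
for n in("scene","top"):
    p=cv2.imread(f"pics/{n}16.png");hsv=cv2.cvtColor(p,cv2.COLOR_BGR2HSV)
    for k in(9,16):
        if n=="top" and k==9: continue
        F=toF(cloud(n,np.load(f"pics/{n}{k}.npy")),(.4803,.0069))*1000
        q=(abs(F[...,1])<9)&(abs(F[...,0]+4)<6)&(F[...,2]>100)&(F[...,2]<145);P=F[q];print(n,k,q.sum(),np.percentile(P[:,2],[75,90,98]).round(1) if q.any() else None)
    c0=cloud(n,np.load(f"pics/{n}0.npy"));c1=cloud(n,np.load(f"pics/{n}16.npy"))
    for nm,(x,y) in dict(jar=(.658,.019),box=(.708,-.15),spool=(.642,.113)).items():
        m=(abs(c0[...,0]-x)<.05)&(abs(c0[...,1]-y)<.05)&(c0[...,2]>.01)&(c0[...,2]<.1)
        print(nm,m.sum(),"changed frac",np.nanmean(np.linalg.norm(c1[m]-c0[m],axis=-1)>.01).round(3))
E
```

```text
scene 9 82 [128.9 130.  130.6]
scene 16 78 [121.9 130.5 134.3]
jar 671 changed frac 0.0
box 590 changed frac 0.164
spool 327 changed frac 0.0
top 16 4 [133.3 134.5 135.1]
jar 531 changed frac 0.0
box 1090 changed frac 0.0
spool 443 changed frac 0.0
```

```bash
python3 -c "
from workcell import ctrl
print(ctrl.hand_in())"
```

```text
the job is handed in; nothing more can be done
None
```

I lifted the card off its screws and slid it down both guides onto the contact strip. Then I swung the two levers over to their hard stops. The job was handed in at about 22.5 s of the 67 s allowed; `hand_in` reports no verdict.

**What went wrong on the way:** the card pivoted about 6.8° in the grip during the fast sideways move. I saw this in the camera image and corrected it by tilting the tool. I then felt for the guides' rear lips at under 6 N, backed off to the slot's middle and lowered the card. It met the strip with about 4 N.

**Last checks:**
- **Levers:** both look level. The scene view gives them within 0.3° of level at about 136 mm high, as they should be. The top view gives 1.1° for the right one, which I put down to noise. I pressed each to its stop with about 32 N at the wrist.
- **Card:** upright within 0.4° and centred within 1 mm in y. Its top dropped from about 129 to about 122 mm, which puts its centre at about 72–73 mm. That drop is a rough reading, because some of the points on the card's top belong to the lever tips.
- **Bystanders:** the jar and spool are unchanged in both views. The pink box is unchanged in the top view. In the scene view 16% of its points differ, probably because the card and levers now hide part of it.
- **Gripper:** clear of everything, with about zero force.

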